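# Free the sagging guard bolt and hold the gate ajar

### The arm

A 7-joint arm with a two-finger parallel gripper is mounted at the origin on the work surface. World frame = base frame: x ahead of the robot, y to its left, z up, the work surface at z = 0. Lengths are in m, angles in rad, forces in N, time in s.
With the tool pointing down it reaches from about 0.4 to 0.9 m from the base axis. Payload 5.5 kg.
Tool frame: the origin (TCP) lies midway between the tips of the shut fingers; the grasp point (between the pads) lies 19 mm behind it; z points along the fingers, y is the line along which they close (so a half turn about z gives the same grasp; the last joint's range is limited). The gripper opens to 92 mm and grips with 3 to 60 N. Pads are 19 mm wide; open, the fingers measure 130 mm over their backs; the gripper's body (75 mm by 190 mm) begins 47 mm behind the grasp point.
Start: joints at [1.575, 0.501, -0.427, 1.55, 0.221, 1.138, -0.21], TCP at [0.166, -0.628, 0.227] pointing down, gripper open.
Joint ranges: [-2.88, 2.88], [-0.31, 2.03], [-1.54, 1.56], [0.2, 2.42], [-1.41, 4.55], [0.19, 2.02], [-2.57, 2.57]. Speed limits (rad/s): [2.57, 2.57, 3.14, 3.14, 3.14, 3.14, 3.14].

### API

Orientations are given as a unit quaternion [w, x, y, z].
In Python, from rig import get_state, capture, job_done gives the robot as it stands.
- The arm moves only by the tool arm_command, never from a script. Its argument "commands" is a list that holds one entry, the list of rows, each a list of 4 numbers: the shift along the world's x, y, z in mm, then the turn about the world's z in degrees. In form: [[[dx, dy, dz, twist], ...]]. A call has 1 to 12 rows; each row is the pose to reach, as a shift and turn from the pose commanded when the call began; what a row does not reach only later rows make up. A row lasts 1/12 s, in which the tool goes at most 41.7 mm and 7.16 degrees, less where a joint would pass 70% of its speed; a pose out of reach is approached as far as the arm can. A call with a gripper value outside its range is refused whole. "claw" is the opening, from -1 (shut) to 1 (fully open), set as the call begins (left out, the last holds). The fingers move at their own pace and stop on an object; "force" is the grip in N (left out, the last holds). Time passes only in rows, so rows that repeat a pose let the fingers close. It gives the time, the measured TCP pose, the force, the opening and the grip force at its end, in the units of the state.
- get_state(): the state, without advancing time (a new reading comes with each control period).
- capture(name): name is "side" or "top" or "wrist"; returns a dict with "pixels" (384x512x3 uint8, red, green, blue), "fx", "fy", "cx", "cy" (pixels), "camera_from_world" (4x4, takes a point from world to camera coordinates); the wrist camera has in their place "T_tool_cam" (4x4, takes a point from camera to tool coordinates, whose origin is the TCP and whose axes are the flange's). Camera axes: x right, y down, z forward; pixel columns grow to the right and rows downward; lengths in m; the calibration is good to about 2 mm. A picture is of the moment at which its call begins: read the wrist's pose just before it. There is no depth.
- job_done(): hands the job in; it is judged then, once.
The state is a dict: "t": time; "joint_positions": joint angles; "qvel": joint speeds; "joint_torque": joint torques, N m; "ee_pos": TCP position; "tcp_rot": TCP orientation; "wrist_force": force on the tool from outside, world axes, zero at the start; "moment": the same for the moment, N m; "width": opening from 0.0 (shut) to 1.0 (fully open); "finger_force": force on a finger pad.
Only numpy, scipy, OpenCV 4.12 (cv2) and the standard library are available. Lean on these libraries where they do the work, as an engineer would, in place of code of your own. Each camera call takes 0.05 s, during which the arm holds its last target. There are 200 camera calls.

### The job

The little spring-closed guard gate on the bench is bolted shut, but its barrel bolt has sagged and its notch has dropped over the bent-up lip of the keeper. Take the bolt by its upright red knob, lift it off the lip and draw it back clear of the keeper without wrenching it against the keeper, then swing the gate towards the robot until its latch edge stands a hand's breadth (about 95 mm) open. Finish while holding the gate still there by the knob - do not let go - and leave the bottle, the spare motor tube and the magnet tray alone.

Things in the scene. Friction and masses are not known exactly. Their poses are not given: they have to be found in the camera images.
- knob: Upright red plastic knob of the barrel bolt, a cylinder 22 mm across and 30 mm high, origin at its centre, about 236 mm above the bench. It stands on a 10 mm stem, centre 50 mm above the axis of the 16 mm bolt; nothing within 60 mm of it rises above 25 mm below its centre. Axes: y along the bolt towards its nose (dips 0.08 rad when sagging), z up the stem. 35 to 45 N grip it well.
- keeper: Bent steel strap, 26 mm long, on the robot-side face of the fixed latch post; the bolt's nose passes through it. Origin on the post's face at bench level below the strap's middle. Axes are those of the fixed guard: y along the shut gate from hinge to latch post (the bolt is drawn along -y), -x out towards the robot (the way the gate opens), z up.
- gate_hinge (a point): Point on the gate's vertical hinge axis, 200 mm above the bench. The shut knob is 270 to 275 mm from it along the keeper's +y and 6 mm on the robot side. The gate's latch edge is 315 mm from the axis; its top rail is 205 mm above the bench.
- gate (a joint): Angle of the gate about its vertical hinge, rad: 0 shut, grows as it swings towards the robot, stop at 1.2. Spring hinges pull it shut: about 3 N at the knob when shut, 5 N at 0.3 rad. 95 mm at the latch edge is 0.3 rad.
- barrel (a joint): Tilt of the sagging barrel (backplate and two guides on the gate's robot-side face) about its one tight screw, which lies 125 mm behind and 64 mm below the shot knob's centre, rad: 0 sagging, grows when lifted, firm stop at 0.08 (level; the knob has risen about 10 mm). Lifting takes 2 to 5 N; it drops again if let go. Lifted straight up, the bolt slides up to 5 mm forward; it has room.
- bolt (a joint): How far the bolt is drawn back in its barrel, m: 0 fully shot, 0.055 at its rear stop. It starts at 0.006 to 0.011 with its notch over the keeper's lip; not lifted, it catches on the lip at about 0.016. Its nose leaves the keeper at 0.042. About 3 N of friction; it stays where it is left.
- dropper: Bystander: clear dropper bottle with a green needle tip, 30 mm in diameter, 105 mm tall, origin at the centre of its base. Leave it.
- spare: Bystander: black motor tube with a red mesh sleeve and a steel handle, on a round foot of 96 mm diameter, 207 mm tall, origin at the centre of its base. Leave it.
- magnets: Bystander: white open magnet tray, 75 x 55 x 22 mm, origin at the centre of its base. Leave it.
- bolt_notch (a point): Lower edge of the nose-side wall of the 28 mm long, 8 mm deep notch under the bolt. The keeper's gate-side lower edge is curled up into a 4 mm lip that stands in this notch. How far it is bent up varies unseen: this edge must rise 5 to 10 mm, which is 3 to 6 mm at the knob, before the bolt can be drawn past the lip.

How it is judged:
On the way, in this order (a step that is already met when the one before it is completed fails the run):
1. the bolt is held by its knob and lifted while its nose is still in the keeper (contact force between the fingers and knob above 1 N and value of joint barrel above 0.012 rad and value of joint bolt below 0.025 m), for 0.04 s.
2. the bolt is drawn clear of the keeper, with the gate not yet swung open (value of joint bolt above 0.042 m and value of joint gate below 0.12 rad), for 0.04 s.
3. the gate is swung ajar by the knob (value of joint gate above 0.2 rad and contact force between the fingers and knob above 1 N), for 0.1 s.
At the end, for the whole second after the job is handed in: The gate stands still at 0.2 to 0.4 rad (about 65 to 125 mm at the latch edge, slower than 0.05 rad/s), the bolt drawn at least 40 mm, and the fingers still hold the knob (at least 2 N), which alone keeps the spring hinges from shutting the gate (value of joint gate between 0.2 and 0.4 rad and velocity of joint gate between -0.05 and 0.05 rad/s and value of joint bolt above 0.04 m and contact force between the fingers and knob above 2 N); the arm keeps its last pose, push and grip.
It fails at once if the bolt is wrenched against the keeper or its lip (more than 40 N) (contact force between keeper and anything else above 40 N).
It fails at once if the gate is thrown wide open (value of joint gate above 0.7 rad).
It fails at once if the dropper bottle is pushed or knocked over (distance of dropper from where it was at the start of the episode above 0.02 m or angle between dropper's own z axis and vertical above 0.3 rad).
It fails at once if the spare motor tube is pushed or knocked over (distance of spare from where it was at the start of the episode above 0.02 m or angle between spare's own z axis and vertical above 0.3 rad).
It fails at once if the magnet tray is pushed (distance of magnets from where it was at the start of the episode above 0.02 m).
It also fails if it takes over 38 s, if anything falls off the work surface, if the arm or the gripper's body presses on something with over 40 N, if the wrist force passes 120 N, or if a joint passes its speed limit or range.

## Working session

There is one attempt and no reset: what is moved stays moved. The work goes in short steps, Python scripts to look and compute and a tool call to move; the robot and the scene stay as the last step left them, time stands still between calls to the robot, and variables do not carry over. Pictures are saved under pics/ and viewed, at most 10 in all, crops included, and the job is handed in when it is done.

Besides the shell and the picture viewer there is one more tool, called after "Emit:" by a JSON object that holds its "api" and its "payload". arm_command: Moves the arm, as the interface text tells. Its arguments: {"type":"object","properties":{"commands":{"type":"array","items":{"type":"array","items":{"type":"array","items":{"type":"number"}}}},"claw":{"type":"number"},"force":{"type":"number"}},"required":["commands"]}

```bash
mkdir -p pics; cat > h.py <<'E'
import numpy as np,cv2,json
from rig import get_state,capture,job_done
def snap(n,f):
    c=capture(n); cv2.imwrite(f'pics/{f}.png',c['pixels'][:,:,::-1])
    np.save(f'pics/{f}.npy',{k:v for k,v in c.items()},allow_pickle=True); return c
def P(c):
    K=np.array([[c['fx'],0,c['cx']],[0,c['fy'],c['cy']],[0,0,1]]); return K@np.array(c['camera_from_world'])[:3]
E
python3 - <<'E'
from h import *
s=get_state(); print({k:np.round(v,3) for k,v in s.items()})
a=snap('side','s0');b=snap('top','t0')
im=np.vstack([a['pixels'],b['pixels']])[:,:,::-1]
for n in('s0','t0'):
    i=cv2.imread(f'pics/{n}.png'); cv2.imwrite(f'pics/{n}b.png',cv2.resize(i,(800,600),interpolation=cv2.INTER_CUBIC))
for c in(a,b):
    M=np.array(c['camera_from_world']);print(np.round(-M[:3,:3].T@M[:3,3],3),np.round(M[2,:3],2),c['fx'])
    hsv=cv2.cvtColor(c['pixels'],cv2.COLOR_RGB2HSV);m=(((hsv[...,0]<8)|(hsv[...,0]>172))&(hsv[...,1]>130)&(hsv[...,2]>60)).astype(np.uint8)
    n,l,st,ce=cv2.connectedComponentsWithStats(m)
    for j in range(1,n):
        if st[j,4]>15:print(st[j],ce[j].round(1))
E
```

```text
{'t': np.float64(0.0), 'joint_positions': array([ 1.575,  0.502, -0.427,  1.551,  0.221,  1.138, -0.21 ]), 'qvel': array([-0.   ,  0.001,  0.   ,  0.   , -0.   ,  0.   , -0.001]), 'joint_torque': array([ 1.0000e-03, -5.6660e+01, -5.8150e+00, -2.7911e+01, -6.9000e-02,
        3.1000e-02,  0.0000e+00]), 'ee_pos': array([ 0.166, -0.628,  0.226]), 'tcp_rot': array([-0.001,  0.992,  0.129, -0.   ]), 'wrist_force': array([-0.353, -0.568, -0.162]), 'moment': array([0.01 , 0.027, 0.042]), 'finger_force': np.float64(0.0), 'width': np.float64(0.997)}
[ 0.218 -0.531  0.881] [ 0.35  0.54 -0.77] 383.46165840196664
[285 147   9  14 101] [288.8 153.3]
[  0 174  12  21 107] [  3.4 185.6]
[275 362  32  21  57] [288.4 375.7]
[ 0.306 -0.007  1.212] [ 0.21  0.   -0.98] 378.6890388504961
[263 156   8  10  61] [266.2 160.8]
```

View pics/s0b.png

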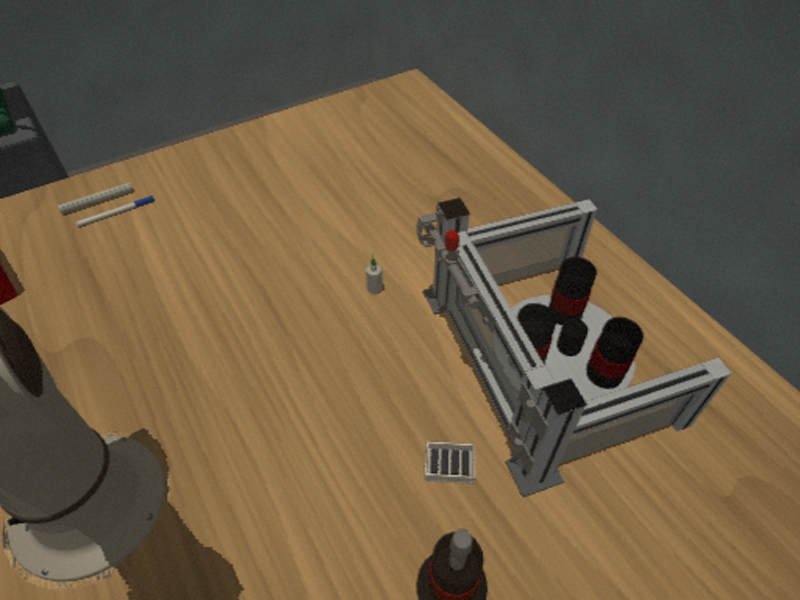

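View pics/t0b.png

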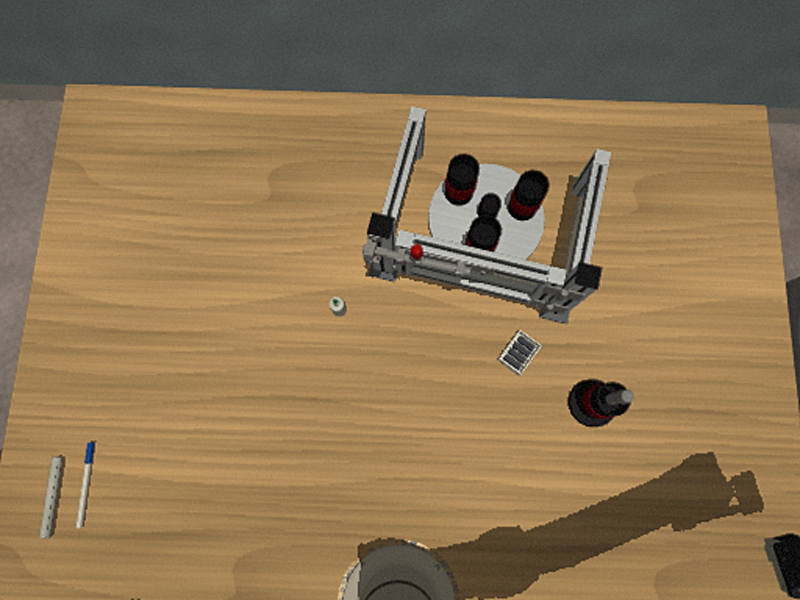

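The side view shows the red knob at about (289,153) in native pixels. In the top view it is at (266,161), with the hinge post at the right and the latch post at the left.

```bash
python3 - <<'E'
from h import *
a=np.load('pics/s0.npy',allow_pickle=True).item();b=np.load('pics/t0.npy',allow_pickle=True).item()
X=cv2.triangulatePoints(P(a),P(b),np.array([[288.8],[153.3]]),np.array([[266.2],[160.8]]));X=X[:3]/X[3];print('knob',X.T)
for c in(a,b):
    p=P(c)@np.r_[X[:,0],1];print(p[:2]/p[2])
i=b['pixels'][130:210,225:390,::-1];cv2.imwrite('pics/c1.png',cv2.resize(i,None,fx=4.8,fy=4.8,interpolation=cv2.INTER_CUBIC))
E
```

```text
knob [[ 0.62223391 -0.01179346  0.2340146 ]]
[289.06940047 153.20528416]
[266.1060137  161.04140832]
```

View pics/c1.png

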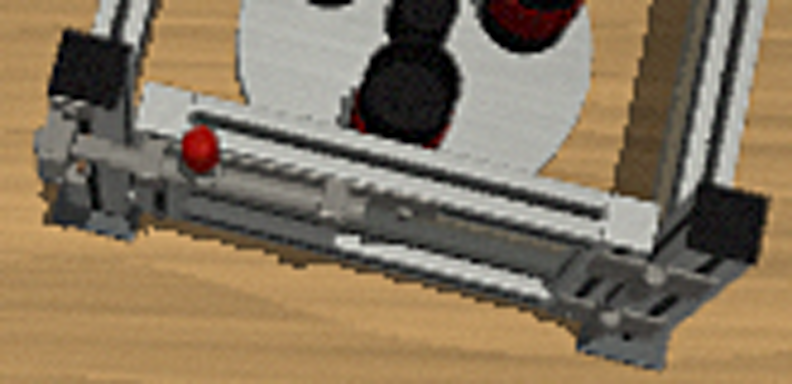

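The crop shows the gate's top rail. Its back edge runs from (148,84) to (660,203) and its front edge from (138,128) to (652,250). The knob is at (200,149).

```bash
python3 - <<'E'
from h import *
b=np.load('pics/t0.npy',allow_pickle=True).item()
p=P(b)
def ray(u,v,z):
    u=225+u/4.8-.4;v=130+v/4.8-.4
    A=np.array([p[0]-u*p[2],p[1]-v*p[2]]);return np.linalg.solve(A[:,:2],-(A[:,2]*z+A[:,3]))
pts=[ray(*q,.205) for q in((148,84),(660,203),(138,128),(652,250))]
print(np.round(pts,4))
K=np.array([.6222,-.0118])
for i,j in((0,1),(2,3)):
    d=pts[i]-pts[j];L=np.linalg.norm(d);d/=L;print(L,d,np.degrees(np.arctan2(-d[0],d[1])))
for q in((70,32),(700,185),(768,195),(132,45)): print(ray(*q,.24))
y=d;x=np.array([y[1],-y[0]]);H=K-.2725*y+.006*x;print('hinge',H,'x',x)
for q in pts: print((q-H)@y,(q-H)@x)
q=get_state()['tcp_rot'];from scipy.spatial.transform import Rotation as R
print(R.from_quat([*q[1:],q[0]]).as_matrix().round(3))
E
```

```text
[[ 0.6715  0.0192]
 [ 0.6092 -0.2783]
 [ 0.6444  0.024 ]
 [ 0.581  -0.273 ]]
0.30394696928687154 [0.20510312 0.97874037] -11.835535713189495
0.3037324827578321 [0.20868491 0.97798293] -12.045295549051069
[0.68838654 0.06363135]
[ 0.6097985 -0.2914289]
[ 0.60525696 -0.32916185]
[0.68176439 0.02818321]
hinge [ 0.57120126 -0.27955246] x [ 0.97798293 -0.20868491]
0.3131160940787997 0.03574620822350557
0.009171161678010692 0.03685895552376095
0.3121790096178761 0.00819357127881693
0.008446526860043995 0.008193571278816937
[[ 0.967  0.256 -0.   ]
 [ 0.256 -0.967  0.002]
 [ 0.    -0.002 -1.   ]]
```

The rail length (313 mm) and knob height (234 mm) match the given sizes. The keeper's y axis is about (0.208, 0.978). I'll grip across the gate, along keeper x, which needs a turn of about +63°.

Emit:
{"api": "arm_command", "payload": {"commands": [[[0, 0, 40, 0], [0, 0, 80, 0], [0, 0, 110, 4], [22, 30, 110, 8], [44, 60, 110, 12], [66, 90, 110, 16], [88, 120, 110, 20], [110, 150, 110, 24], [132, 180, 110, 28], [154, 210, 110, 32], [176, 240, 110, 36], [198, 270, 110, 40]]], "claw": 0.3, "force": 40}}

```text
t: 1.1
ee_pos: [0.3649, -0.3566, 0.3365]
tcp_rot: [-0.0, 0.887, 0.462, -0.0]
wrist_force: [0.2, -0.1, -0.7]
width: 0.649
finger_force: 0.0
```

Emit:
{"api": "arm_command", "payload": {"commands": [[[22, 30, 0, 3], [44, 60, 0, 6], [66, 90, 0, 9], [88, 120, 0, 12], [110, 150, 0, 15], [132, 180, 0, 18], [154, 210, 0, 20], [176, 240, 0, 22], [198, 270, 0, 23], [220, 300, 0, 23], [240, 325, 0, 23], [258, 346, 0, 23]]]}}

```text
t: 2.1
ee_pos: [0.623, -0.0096, 0.3361]
tcp_rot: [-0.001, 0.778, 0.629, -0.0]
wrist_force: [-0.3, -0.6, 0.6]
width: 0.65
finger_force: 0.0
```

```bash
python3 - <<'E'
from h import *
from scipy.spatial.transform import Rotation as R
s=get_state();w=snap('wrist','w1')
q=s['tcp_rot'];Rm=R.from_quat([*q[1:],q[0]]).as_matrix();print(s['t'],s['ee_pos'],Rm.round(3).tolist(),s['width'],s['wrist_force'])
T=np.eye(4);T[:3,:3]=Rm;T[:3,3]=s['ee_pos'];C=T@np.array(w['T_tool_cam'])
print(np.array(w['T_tool_cam']).round(3).tolist())
hsv=cv2.cvtColor(w['pixels'],cv2.COLOR_RGB2HSV);m=(((hsv[...,0]<8)|(hsv[...,0]>172))&(hsv[...,1]>130)&(hsv[...,2]>60)).astype(np.uint8)
n,l,st,ce=cv2.connectedComponentsWithStats(m)
for j in range(1,n):
    if st[j,4]>100:
        d=C[:3,:3]@np.array([(ce[j][0]-w['cx'])/w['fx'],(ce[j][1]-w['cy'])/w['fy'],1]);k=(.243-C[2,3])/d[2];print(st[j],ce[j],C[:3,3]+k*d)
E
```

```text
2.1 [ 0.62298809 -0.00962757  0.33612571] [[0.209, 0.978, -0.001], [0.978, -0.209, 0.001], [0.001, -0.001, -1.0]] 0.6503724993299406 [-0.28459058 -0.61900193  0.60718977]
[[0.0, -0.957, -0.291, 0.079], [1.0, 0.0, -0.001, -0.001], [0.001, -0.291, 0.957, -0.158], [0.0, 0.0, 0.0, 1.0]]
[387 166  36  44 470] [399.29787234 182.40638298] [ 0.74112557 -0.02186042  0.243     ]
[246 182  24  27 489] [257.43353783 194.85889571] [ 0.62321022 -0.00783436  0.243     ]
[307 210  36  21 289] [321.52595156 218.57785467] [ 0.67292157 -0.04036001  0.243     ]
```

View pics/w1.png

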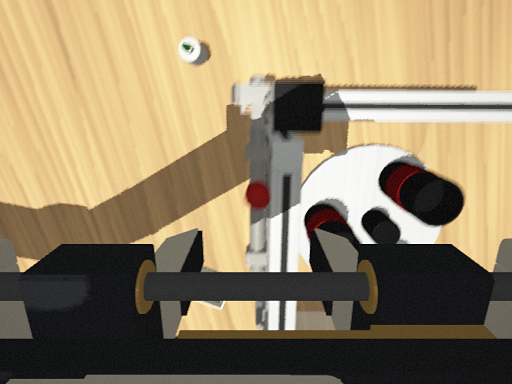

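The wrist view shows the knob at (257,195), centred between the fingers in closing direction and matching the triangulated position to within 2 mm. The next move is straight down, then close.

Emit:
{"api": "arm_command", "payload": {"commands": [[[0, -1, -35, 0], [0, -1, -70, 0], [0, -1, -95, 0], [0, -1, -110, 0], [0, -1, -118, 0], [0, -1, -118, 0]]]}}

```text
t: 2.65
ee_pos: [0.6209, -0.0138, 0.2165]
tcp_rot: [-0.001, 0.778, 0.628, -0.001]
wrist_force: [0.2, -0.1, 1.2]
width: 0.649
finger_force: 0.0
```

Emit:
{"api": "arm_command", "payload": {"commands": [[[0, 0, 0, 0], [0, 0, 0, 0], [0, 0, 0, 0], [0, 0, 0, 0], [0, 0, 0, 0], [0, 0, 0, 0]]], "claw": -1, "force": 42}}

```text
t: 3.15
ee_pos: [0.6226, -0.0134, 0.2193]
tcp_rot: [0.0, 0.778, 0.628, 0.0]
wrist_force: [-0.1, 1.0, -0.4]
width: 0.265
finger_force: 0.0
```

Emit:
{"api": "arm_command", "payload": {"commands": [[[0, 0, 0, 0], [0, 0, 0, 0], [0, 0, 0, 0], [0, 0, 0, 0]]]}}

```text
t: 3.48
ee_pos: [0.6224, -0.0133, 0.2192]
tcp_rot: [0.0, 0.778, 0.628, 0.0]
wrist_force: [-2.1, 0.5, 5.3]
width: 0.229
finger_force: 42.0
```

Gripped at 42 N with the fingers at 21 mm. Next is a slow lift.

Emit:
{"api": "arm_command", "payload": {"commands": [[[0, 0, 1.5, 0], [0, 0, 3, 0], [0, -1, 4.5, 0], [0, -1, 6, 0], [0, -2, 7, 0], [0, -2, 8, 0], [0, -2, 8, 0], [0, -2, 8, 0]]]}}

```text
t: 4.15
ee_pos: [0.6215, -0.0163, 0.2259]
tcp_rot: [-0.0, 0.778, 0.628, -0.001]
wrist_force: [-1.1, -2.8, -10.3]
width: 0.23
finger_force: 42.0
```

Emit:
{"api": "arm_command", "payload": {"commands": [[[-0.4, -2, 0, 0], [-0.8, -4, 0, 0], [-1.2, -6, 0, 0], [-1.7, -8, 0, 0], [-2.1, -10, 0, 0], [-2.5, -12, 0, 0]]]}}

```text
t: 4.65
ee_pos: [0.6196, -0.0267, 0.2269]
tcp_rot: [-0.0, 0.778, 0.629, 0.0]
wrist_force: [-3.8, 3.7, -5.3]
width: 0.234
finger_force: 42.0
```

Emit:
{"api": "arm_command", "payload": {"commands": [[[-0.4, -2, 0, 0], [-0.8, -4, 0, 0], [-1.2, -6, 0, 0], [-1.7, -8, 0, 0], [-2.1, -10, 0, 0], [-2.5, -12, 0, 0]]]}}

```text
t: 5.15
ee_pos: [0.6169, -0.0394, 0.2267]
tcp_rot: [-0.0, 0.778, 0.628, -0.0]
wrist_force: [-4.0, 4.2, -4.6]
width: 0.23
finger_force: 42.0
```

The force stays at friction level, so the bolt has passed the lip. The draw continues.

Emit:
{"api": "arm_command", "payload": {"commands": [[[-0.6, -3, 0, 0], [-1.2, -6, 0, 0], [-1.9, -9, 0, 0], [-2.5, -12, 0, 0], [-3.1, -15, 0, 0], [-3.5, -17, 0, 0], [-3.5, -17, 0, 0]]]}}

```text
t: 5.73
ee_pos: [0.613, -0.0571, 0.2266]
tcp_rot: [-0.0, 0.778, 0.628, -0.001]
wrist_force: [-3.7, 3.7, -4.7]
width: 0.234
finger_force: 42.0
```

```bash
python3 - <<'E'
from h import *
s=get_state();print(s['ee_pos'],s['wrist_force'])
a=snap('side','s2');w=snap('wrist','w2')
i=a['pixels'][110:230,240:380];j=w['pixels'][60:240,190:400]
f=lambda k:cv2.resize(k,(400,int(400*k.shape[0]/k.shape[1])),interpolation=cv2.INTER_CUBIC)
i,j=f(i),f(j);h=min(len(i),len(j));cv2.imwrite('pics/c2.png',np.hstack([i[:h],j[:h]])[:,:,::-1])
E
```

```text
[ 0.61299259 -0.05714539  0.22663873] [-3.72696689  3.65535562 -4.72399633]
```

View pics/c2.png

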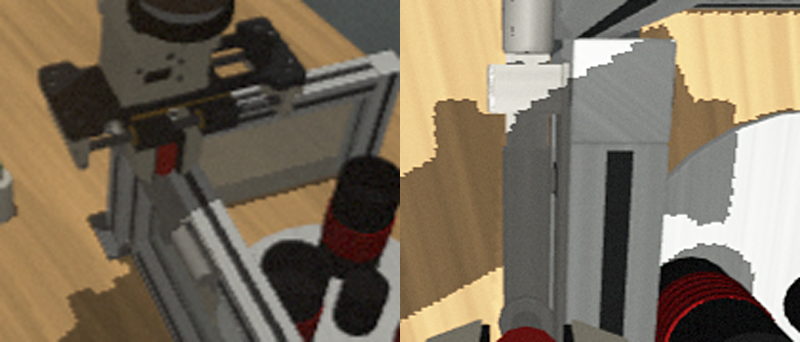

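The wrist crop shows the bolt nose at about (528,58), just out of the keeper strap that ends near row 52. I estimate the bolt at 47–52 mm. I'll draw 2 mm more and work out the swing arc.

Emit:
{"api": "arm_command", "payload": {"commands": [[[-0.2, -1, 0, 0], [-0.4, -2, 0, 0], [-0.4, -2, 0, 0], [-0.4, -2, 0, 0]]]}}

```text
t: 6.17
ee_pos: [0.6126, -0.0588, 0.2267]
tcp_rot: [-0.0, 0.778, 0.628, -0.001]
wrist_force: [-4.2, 3.4, -4.9]
width: 0.225
finger_force: 42.0
```

```bash
python3 - <<'E'
from h import *
K=np.array(get_state()['ee_pos'])[:2];H=np.array([.5712,-.2796]);r=K-H;print(K,get_state()['wrist_force'])
for t in np.arange(.03,.34,.03):
    c,s=np.cos(t),np.sin(t);print(round(t,2),np.round(1e3*(np.array([c*r[0]-s*r[1],s*r[0]+c*r[1]])-r),1),round(np.degrees(t),1))
E
```

```text
[ 0.6126402  -0.05876144] [-4.17968717  3.4234466  -4.91748741]
0.03 [-6.6  1.1] 1.7
0.06 [-13.3   2.1] 3.4
0.09 [-20.    2.8] 5.2
0.12 [-26.7   3.4] 6.9
0.15 [-33.5   3.7] 8.6
0.18 [-40.2   3.9] 10.3
0.21 [-46.9   3.8] 12.0
0.24 [-53.7   3.5] 13.8
0.27 [-60.4   3.1] 15.5
0.3 [-67.1   2.4] 17.2
0.33 [-73.8   1.5] 18.9
```

First a small test swing while watching the force.

Emit:
{"api": "arm_command", "payload": {"commands": [[[-2.2, 0.3, 0, 0.6], [-4.4, 0.6, 0, 1.2], [-6.6, 1, 0, 1.7], [-9, 1.4, 0, 2.3]]]}}

```text
t: 6.5
ee_pos: [0.6053, -0.0578, 0.2271]
tcp_rot: [0.001, 0.765, 0.644, 0.001]
wrist_force: [3.8, 1.0, -6.8]
width: 0.233
finger_force: 42.0
```

It's free, with only the spring's few newtons. Now the rest of the swing.

Emit:
{"api": "arm_command", "payload": {"commands": [[[-4, 0.7, 0, 1], [-8, 1.2, 0, 2], [-12, 1.5, 0, 3.2], [-17, 1.9, 0, 4.4], [-22, 2.2, 0, 5.7], [-27, 2.4, 0, 7], [-32, 2.5, 0, 8.3], [-38, 2.4, 0, 9.8], [-44, 2.2, 0, 11.3], [-50, 1.8, 0, 12.9], [-55, 1.3, 0, 14.2], [-58, 1, 0, 14.9]]]}}

```text
t: 7.5
ee_pos: [0.5459, -0.056, 0.2268]
tcp_rot: [0.0, 0.675, 0.738, -0.0]
wrist_force: [4.5, 0.6, -7.6]
width: 0.232
finger_force: 42.0
```

Emit:
{"api": "arm_command", "payload": {"commands": [[[0, 0, 0, 0], [0, 0, 0, 0], [0, 0, 0, 0], [0, 0, 0, 0], [0, 0, 0, 0], [0, 0, 0, 0], [0, 0, 0, 0], [0, 0, 0, 0]]]}}

```text
t: 8.17
ee_pos: [0.5467, -0.0559, 0.2268]
tcp_rot: [0.0, 0.675, 0.738, 0.0]
wrist_force: [4.1, 0.7, -7.0]
width: 0.234
finger_force: 42.0
```

```bash
python3 - <<'E'
from h import *
b=snap('top','t3');w=snap('wrist','w3')
i=b['pixels'][110:220,215:395];j=w['pixels'][0:260,100:460]
f=lambda k:cv2.resize(k,(400,300),interpolation=cv2.INTER_CUBIC)
cv2.imwrite('pics/c3.png',np.hstack([f(i),f(j)])[:,:,::-1])
E
```

```text
(no output)
```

View pics/c3.png

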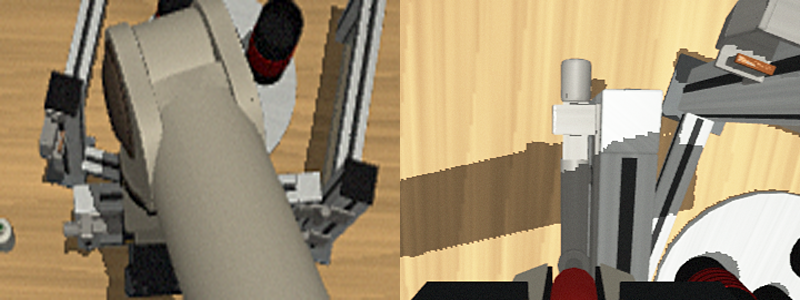

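The pictures show the gate swung out about 0.3 rad, with the bolt free of the keeper and the knob still between the pads. I'm handing in.

```bash
python3 -c "
from rig import job_done;print(job_done())"
```

```text
the job is handed in; nothing more can be done
None
```

I lifted the bolt off the lip, drew it clear of the keeper, and handed in the job with the gate held still by the knob at about 0.29 rad (about 92 mm at the latch edge) and the bystanders untouched; the hand-in gave no verdict back.

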